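# Make up two sample kits at the lab bench

### The job

Make up two sample kits from the stock on the bench: the blue tray gets the brown glass bottle, the purple-capped jar and the red slide box; the yellow tray gets the green glass bottle and the orange-capped jar. In each tray the glass bottle goes in the compartment with the black foam pad and the rest in bare compartments, one thing to a compartment, each standing upright flat on the compartment's floor. Set things down gently without dropping them or knocking them over, leave the teal-capped jar and the timer where they are, and let go of everything.

Things in the scene. Friction and masses are not known exactly. Their poses are not given: they have to be found in the camera images.
- blue_tray: blue kit tray fixed to the bench, turned any way round, 214 (x) x 78 (y) x 20 mm high; floor, walls and two dividers 4 mm thick, all walls 20 mm high. Origin: centre of underside, z up. Three compartments 66 x 70 mm, centred at x = -70, 0, +70 mm, y = 0. The +70 one has a black foam pad (its top 7 mm above the underside); the others a bare blue floor (top at 4 mm).
- yellow_tray: yellow kit tray fixed to the bench, turned any way round, 214 (x) x 78 (y) x 20 mm high; floor, walls and two dividers 4 mm thick, all walls 20 mm high. Origin: centre of underside, z up. Three compartments 66 x 70 mm, centred at x = -70, 0, +70 mm, y = 0. The +70 one has a black foam pad (its top 7 mm above the underside); the others a bare yellow floor (top at 4 mm).
- amber_bottle: Closed 50 ml brown (amber) glass bottle with a white screw cap and a paper label band, standing upright and loose. Straight round body 42 mm across up to 60 mm high, then a shoulder and a cap 28 mm across, 82 mm high in all; about 0.12 kg. Origin: centre of the underside, z up.
- green_bottle: Closed 50 ml dark green glass bottle with a black screw cap and a paper label band, standing upright and loose. Straight round body 42 mm across up to 60 mm high, then a shoulder and a cap 28 mm across, 82 mm high in all; about 0.12 kg. Origin: centre of the underside, z up.
- purple_jar: Closed white plastic sample jar with a purple screw cap, standing upright and loose. Straight cylinder 40 mm across (cap too), 70 mm high, the cap being the top 16 mm; about 0.06 kg. Origin: centre of the underside, z up.
- orange_jar: Closed white plastic sample jar with an orange screw cap, standing upright and loose. Straight cylinder 40 mm across (cap too), 70 mm high, the cap being the top 16 mm; about 0.06 kg. Origin: centre of the underside, z up.
- slide_box: Closed red plastic box for microscope slides, standing upright and loose, with a thin black seam 58 mm up: 44 mm (its x) x 32 mm (its y) x 80 mm high; about 0.08 kg. Origin: centre of the underside, z up.
- teal_jar: Closed white plastic sample jar with a pale blue-green (teal) screw cap, standing upright and loose. Straight cylinder 40 mm across (cap too), 70 mm high, the cap being the top 16 mm; about 0.06 kg. Origin: centre of the underside, z up. It belongs to no kit and stays where it is.
- timer: Grey bench timer lying flat and loose, with a pale display and three black keys, 55 (its x) x 75 (its y) x 18 mm high; about 0.15 kg. Not part of the job; it stays where it is. Origin: centre of the underside, z up.

How it is judged (in metres and radians):
At the end, for the whole second after the job is handed in: Each thing is in its tray as asked, bottles on the pads (within 15 mm of centre), the rest in bare compartments; all stand on the floor (within 5 mm), upright within 0.15 rad, released, at rest. Teal jar and timer are upright and within 20 mm of their start (x of amber_bottle in the frame of blue_tray between 0.055 and 0.085 m and y of amber_bottle in the frame of blue_tray between -0.022 and 0.022 m and z of amber_bottle in the frame of blue_tray between 0 and 0.011 m and angle between each of amber_bottle, purple_jar, slide_box, green_bottle, orange_jar, teal_jar, timer's own z axis and vertical below 0.15 rad and linear speed of each of amber_bottle, purple_jar, slide_box, green_bottle, orange_jar below 0.02 m/s and angular speed of each of amber_bottle, purple_jar, slide_box, green_bottle, orange_jar below 0.2 rad/s and x of purple_jar in the frame of blue_tray between -0.09 and 0.02 m and y of purple_jar in the frame of blue_tray between -0.022 and 0.022 m and z of purple_jar in the frame of blue_tray between 0 and 0.009 m and x of slide_box in the frame of blue_tray between -0.09 and 0.02 m and y of slide_box in the frame of blue_tray between -0.022 and 0.022 m and z of slide_box in the frame of blue_tray between 0 and 0.009 m and x of green_bottle in the frame of yellow_tray between 0.055 and 0.085 m and y of green_bottle in the frame of yellow_tray between -0.022 and 0.022 m and z of green_bottle in the frame of yellow_tray between 0 and 0.011 m and x of orange_jar in the frame of yellow_tray between -0.09 and 0.02 m and y of orange_jar in the frame of yellow_tray between -0.022 and 0.022 m and z of orange_jar in the frame of yellow_tray between 0 and 0.009 m and distance of each of teal_jar, timer from where it was at the start of the episode below 0.02 m); the robot touches nothing.
It fails at once if the teal jar that is to be left alone is moved by more than 20 mm (distance of teal_jar from where it was at the start of the episode above 0.02 m).
It fails at once if the timer that is to be left alone is moved by more than 20 mm (distance of timer from where it was at the start of the episode above 0.02 m).
It fails at once if a thing of the kits is dropped or knocked over (it moves faster than 0.7 m/s without being held) ((linear speed of amber_bottle above 0.7 m/s and contact force between the fingers and amber_bottle below 0.05 N) or (linear speed of purple_jar above 0.7 m/s and contact force between the fingers and purple_jar below 0.05 N) or (linear speed of slide_box above 0.7 m/s and contact force between the fingers and slide_box below 0.05 N) or (linear speed of green_bottle above 0.7 m/s and contact force between the fingers and green_bottle below 0.05 N) or (linear speed of orange_jar above 0.7 m/s and contact force between the fingers and orange_jar below 0.05 N)).
It also fails if it takes over 123 s, if anything falls off the work surface, if the arm or the gripper's body presses on something with over 40 N, if the wrist force passes 120 N, or if a joint passes its speed limit or range.

### The arm

A 6-joint arm with a two-finger parallel gripper is mounted at the origin on the work surface. World frame = base frame: x ahead of the robot, y to its left, z up, the work surface at z = 0. Lengths are in m, angles in degrees, forces in N, time in s.
With the tool pointing down it reaches from about 0.3 to 0.75 m from the base axis. Payload 8.5 kg.
Tool frame: the origin (TCP) lies midway between the tips of the shut fingers; the grasp point (between the pads) lies 19 mm behind it; y points along the fingers, x is the direction in which the jaws open and shut, and the axes are right-handed (so a half turn about y gives the same grasp; the last joint's range is limited). The gripper opens to 85 mm and grips with 20 to 120 N. Pads are 22 mm wide; open, the fingers measure 114 mm over their backs; the gripper's body (76 mm by 85 mm) begins 54 mm behind the grasp point. The pads swing forward as they close: fully open they stand 13 mm farther back than shut.
Start: joints at [-77.023, 21.807, 74.336, -0, 83.858, -12.336], TCP at [0.235, -0.497, 0.231] pointing down, gripper open.
Joint ranges: [-178.18, 178.18], [-50.72, 133.34], [12.68, 142.11], [-81.47, 261.47], [9.98, 163.14], [-165.26, 165.26]. Speed limits (degrees/s): [136.94, 136.94, 180, 180, 180, 180].

### API

Orientations are given as a 3x3 rotation matrix whose columns are the frame's x, y, z axes.
In Python, from rig import env gives the robot as it stands.
- The arm moves only by the tool carry_out, never from a script. Its argument "plan" is a list of rows, each a list of 3 entries, a list of its own where there are three numbers: the shift along the tool's x, y, z in m, then the turn, a rotation vector about the tool's x, y, z in degrees, then the finger opening in m, from 0 to 0.0854. In form: [[[dx, dy, dz], [ax, ay, az], jaw], ...]. A call has 1 to 8 rows; each row shifts and turns the commanded pose from where the row before left it, along the tool's axes as they then stand; what a row does not reach is not made up. A row lasts 1/8 s, in which the tool goes at most 62.5 mm and 10.7 degrees, less where a joint would pass 70% of its speed; a pose out of reach is approached as far as the arm can. A call is refused whole if a number of a shift passes 0.0625 or a number of a turn 10.7, either way. A call with a gripper value outside its range is refused whole. The fingers move at their own pace and stop on an object; "force" is the grip in N (left out, the last holds). Time passes only in rows, so rows that do not move let the fingers close. It gives the time, the measured TCP pose, the force and the opening at its end, in the units of the state.
- env.observe(): the state, without advancing time (a new reading comes with each control period).
- env.get_image(name): name is "scene" or "top" or "wrist"; returns a dict with "image" (400x640x3 uint8, red, green, blue), "vfov" (degrees; the focal length in pixels is half the picture's height over the tangent of half this angle, whatever the lens; pixels are square), "cx", "cy" (the principal point, pixels), "k1" (the pictures are not rectified: a ray, as slopes to the right and down, at radius r is drawn at 1 + k1 r^2 times it, then the intrinsics apply), "rvec" (rotation vector, rad) and "tvec" (3), from world to camera coordinates, as OpenCV has them; the wrist camera has in their place "tool_from_camera" (4x4, takes a point from camera to tool coordinates, whose origin is the TCP and whose axes are the tool frame's). Camera axes: x right, y down, z forward; pixel columns grow to the right and rows downward; lengths in m; the calibration is good to about 2 mm. A picture is of the moment at which its call begins: read the wrist's pose just before it. There is no depth.
- env.close_job(): hands the job in, once; it reports no verdict.
Trained networks look in a picture, given as the dict that the camera call returned (one of the last four; its "shot" number tells which), for a name from the list of things; names that differ only in an ending like _2 or _b are one class to them, and where a whole thing is asked for, a point or a joint stands for the part that bears it (a point fixed in the world has none). Each returns a list of dicts, best first, with "conf" (0 to 1); they miss things now and then, are a little off and sometimes report something else, mostly with a low value. They report only what shows in the picture. A call takes as long as a camera call.
- env.outline_of(target, picture): "mask" (400x640 bool, what is visible of it) and "pixel" ([row, column] in pixels, amid what is visible of it).
The state is a dict: "time_s": time; "q": joint angles; "qvel": joint speeds; "joint_efforts": joint torques, N m; "position": TCP position; "tool_rot": TCP orientation; "ft_force": force on the tool from outside, world axes, zero at the start; "wrist_torque": the same for the moment, N m; "grip_width": finger opening in m.
Only numpy, scipy, OpenCV 4.12 (cv2) and the standard library are available. Lean on these libraries where they do the work, as an engineer would, in place of code of your own. Each camera call takes 0.05 s, during which the arm holds its last target.

## Working session

There is one attempt and no reset: what is moved stays moved. The work goes in short steps, Python scripts to look and compute and a tool call to move; the robot and the scene stay as the last step left them, time stands still between calls to the robot, and variables do not carry over. Pictures are saved under pics/ and viewed, and the job is handed in when it is done.

Besides the shell and the picture viewer there is one more tool, called after "Emit:" as name(argument=value, ...) on one line, values as JSON. carry_out: Moves the arm, as the interface text tells. Its arguments: {"type":"object","properties":{"plan":{"type":"array","items":{"type":"array"}},"force":{"type":"number"}},"required":["plan"]}

```bash
ls; mkdir -p pics
cat > h.py <<'E'
import numpy as np, cv2
from rig import env
def K(p):
    f=200/np.tan(np.radians(p['vfov'])/2)
    return np.array([[f,0,p['cx']],[0,f,p['cy']],[0,0,1.]])
def save(p,n): cv2.imwrite('pics/'+n+'.png',p['image'][:,:,::-1])
E
python3 - <<'E'
from h import *
s=env.observe(); print(s)
for n in ['scene','top','wrist']:
    p=env.get_image(n); save(p,n+'0'); print({k:v for k,v in p.items() if k!='image'})
E
```

```text
pics
{'time_s': 0.0, 'q': array([-7.70230230e+01,  2.18402295e+01,  7.43863414e+01,  5.17529686e-04,
        8.38601961e+01, -1.23364169e+01]), 'qvel': array([ 0.02145188,  0.06819587, -0.12093926, -0.02860585,  0.00444195,
        0.06441179]), 'joint_efforts': array([ 1.06987170e-04, -4.48462272e+01, -2.31281716e+01, -1.62318720e-04,
        4.85858196e-03,  2.09554963e-05]), 'position': array([ 0.23508552, -0.49688039,  0.23070958]), 'tool_rot': array([[ 4.27568072e-01, -3.31314995e-04,  9.03983094e-01],
       [-9.03981947e-01,  1.47771129e-03,  4.27568072e-01],
       [-1.47748573e-03, -9.99998853e-01,  3.32319393e-04]]), 'ft_force': array([-0.66056748, -0.48311697,  0.05870876]), 'wrist_torque': array([-0.00216085, -0.01529005, -0.01195072]), 'grip_width': 0.0856078938263448}
{'vfov': 43.27759548187261, 'cx': 316.0805558011879, 'cy': 201.11902222410333, 'k1': -0.07351626603416174, 'rvec': array([ 1.28289869,  2.36992945, -0.86893231]), 'tvec': array([ 0.35434039, -0.35833932,  1.62211516]), 'shot': 1}
{'vfov': 46.87208584410835, 'cx': 311.6453657401088, 'cy': 195.8121039034972, 'k1': -0.09739915144093843, 'rvec': array([ 2.21516346, -2.16766204,  0.07788705]), 'tvec': array([-4.06329793e-04,  6.15575920e-01,  9.74909899e-01]), 'shot': 2}
{'vfov': 65.75818078472824, 'cx': 319.9377307239333, 'cy': 199.63235457734697, 'k1': -0.05531796158610104, 'tool_from_camera': array([[ 9.99999913e-01,  7.42371481e-06,  4.16277416e-04,
        -1.73264186e-03],
       [-3.91959073e-04, -3.20363672e-01,  9.47294550e-01,
        -1.43431181e-01],
       [ 1.40392606e-04, -9.47294631e-01, -3.20363641e-01,
         8.42633931e-02],
       [ 0.00000000e+00,  0.00000000e+00,  0.00000000e+00,
         1.00000000e+00]]), 'shot': 3}
```

View pics/scene0.png

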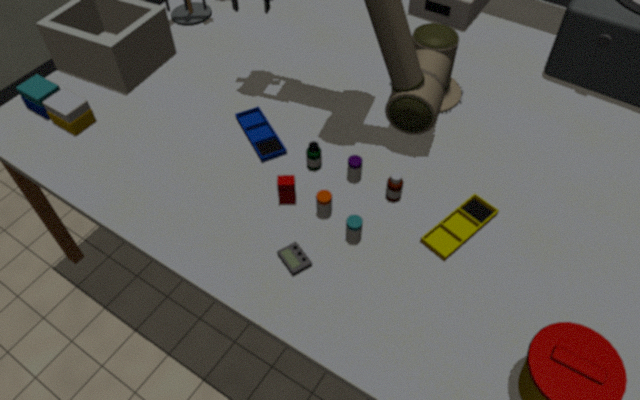

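View pics/top0.png

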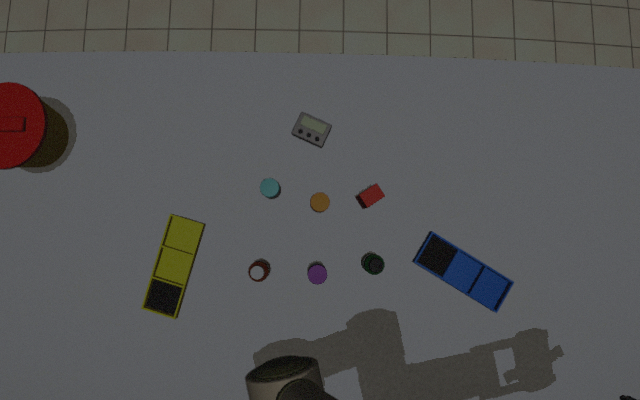

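View pics/wrist0.png

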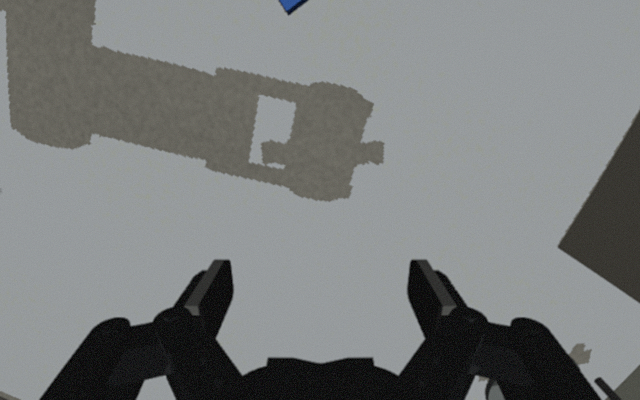

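The scene and top views show everything: five kit items amid the bench, yellow tray at left (175,265 in top, pad at the bottom), blue at right (462,270, pad at the left), timer (312,130), teal jar (270,188). Fitting model silhouettes next.

```bash
cat > fit.py <<'E'
from h import *
from scipy.optimize import minimize
th=np.linspace(0,2*np.pi,40,endpoint=False)
def rings(l): return np.vstack([np.c_[r*np.cos(th),r*np.sin(th),np.full(40,z)] for r,z in l])
def box(a,b,h): return np.array([[i*a/2,j*b/2,z] for i in(-1,1) for j in(-1,1) for z in(0,h)])
bot=rings([(.021,0),(.021,.06),(.014,.07),(.014,.082)]); jar=rings([(.02,0),(.02,.07)])
M=dict(amber_bottle=bot,green_bottle=bot,purple_jar=jar,orange_jar=jar,teal_jar=jar,slide_box=box(.044,.032,.08),timer=box(.055,.075,.018),blue_tray=box(.214,.078,.02),yellow_tray=box(.214,.078,.02))
def proj(P,p):
    R,_=cv2.Rodrigues(p['rvec']); C=P@R.T+p['tvec']; s=C[:,:2]/C[:,2:]; s=s*(1+p['k1']*(s**2).sum(1,keepdims=True))
    k=K(p); return s*k[0,0]+k[:2,2]
def ray(px,p,z):
    k=K(p); d=(np.array(px,float)-k[:2,2])/k[0,0]; s=d.copy()
    for _ in range(10): s=d/(1+p['k1']*(s@s))
    R,_=cv2.Rodrigues(p['rvec']); o=-R.T@p['tvec']; v=R.T@np.r_[s,1]; return o+v*(z-o[2])/v[2]
def sil(n,q,p,S=4):
    c,s=np.cos(q[2]),np.sin(q[2]); P=M[n]@np.array([[c,s,0],[-s,c,0],[0,0,1]])+[q[0],q[1],0]
    u=proj(P,p); h=cv2.convexHull(u.astype(np.float32))
    m=np.zeros((400*S,640*S),np.uint8); cv2.fillConvexPoly(m,np.round(((h+.5)*S-.5)*16).astype(np.int32),255,shift=4)
    return cv2.resize(m,(640,400),interpolation=cv2.INTER_AREA)/255.
def fit(n,views,yaws=(0,)):
    best=None
    z=M[n][:,2].max()/2
    x0=np.mean([ray(np.argwhere(m)[:,::-1].mean(0),p,z)[:2] for p,m in views],0)
    for y in yaws:
        def c(v): return sum(np.abs(sil(n,(v[0],v[1],v[2]*10),p)-m).sum()/m.sum() for p,m in views)
        x=np.r_[x0,y/10]; d=np.array([[.008,0,0],[0,.008,0],[0,0,.02 if len(yaws)>1 else 0]])
        if len(yaws)==1:
            r=minimize(lambda w:c(np.r_[w,0]),x[:2],method='Nelder-Mead',options=dict(initial_simplex=np.vstack([x[:2],x[:2]+d[:2,:2]]),xatol=1e-4,fatol=1e-4)); q=np.r_[r.x,0]
        else:
            r=minimize(c,x,method='Nelder-Mead',options=dict(initial_simplex=np.vstack([x,x+d]),xatol=1e-4,fatol=1e-4)); q=r.x*[1,1,10]
        if best is None or r.fun<best[0]: best=(r.fun,q)
    return best
E
cat > meas.py <<'E'
from fit import *
T=env.get_image('top'); S=env.get_image('scene')
for n in M:
    vs=[];cf=[]
    for p in (T,S):
        o=env.outline_of(n,p)
        if o: cf.append((round(o[0]['conf'],2),[int(a) for a in o[0]['pixel']],int(o[0]['mask'].sum()))); vs.append((p,o[0]['mask'].astype(float)))
        else: cf.append(None)
    ya=(0,) if M[n].shape[0]>8 else np.radians([0,45,90,135])
    out=[]
    for V in (vs,vs[:1],vs[1:]):
        if V: f,q=fit(n,V,ya); out.append((round(f,3),np.round(q[:2],4).tolist(),round(float(np.degrees(q[2])),1)))
    print(n,cf);[print('   ',o) for o in out]
E
python3 meas.py
```

```text
amber_bottle [(0.55, [267, 259], 388), None]
    (np.float64(0.051), [0.4558, 0.1213], 0.0)
    (np.float64(0.051), [0.4558, 0.1213], 0.0)
green_bottle [(0.71, [265, 371], 391), (0.95, [158, 312], 376)]
    (np.float64(0.188), [0.4742, -0.1184], 0.0)
    (np.float64(0.058), [0.4741, -0.119], 0.0)
    (np.float64(0.104), [0.4762, -0.116], 0.0)
purple_jar [(0.74, [275, 319], 366), (0.76, [166, 355], 368)]
    (np.float64(0.175), [0.4536, -0.0008], 0.0)
    (np.float64(0.059), [0.454, -0.0013], 0.0)
    (np.float64(0.094), [0.4537, 0.0007], 0.0)
orange_jar [(0.65, [199, 322], 302), (0.95, [206, 322], 380)]
    (np.float64(0.226), [0.6016, -0.0029], 0.0)
    (np.float64(0.078), [0.6016, -0.003], 0.0)
    (np.float64(0.146), [0.6012, -0.003], 0.0)
teal_jar [(0.52, [188, 270], 331), (0.68, [231, 353], 389)]
    (np.float64(0.282), [0.6294, 0.1021], 0.0)
    (np.float64(0.089), [0.6294, 0.1018], 0.0)
    (np.float64(0.187), [0.6268, 0.1015], 0.0)
slide_box [None, (0.82, [189, 285], 509)]
    (np.float64(0.07), [0.6176, -0.1074], 124.8)
    (np.float64(0.07), [0.6176, -0.1074], 124.8)
timer [(0.88, [127, 308], 869), (0.96, [260, 293], 702)]
    (np.float64(0.158), [0.7631, 0.0174], -23.2)
    (np.float64(0.069), [0.7629, 0.0175], 157.3)
    (np.float64(0.08), [0.7638, 0.0169], 155.0)
blue_tray [(0.68, [270, 461], 3460), (0.7, [136, 260], 1551)]
    (np.float64(0.089), [0.4582, -0.3212], 59.8)
    (np.float64(0.046), [0.4569, -0.3218], 60.0)
    (np.float64(0.033), [0.4591, -0.3201], 59.7)
yellow_tray [(0.82, [266, 174], 3660), (0.71, [227, 456], 2388)]
    (np.float64(0.08), [0.4578, 0.3117], -15.3)
    (np.float64(0.037), [0.4572, 0.3117], -15.8)
    (np.float64(0.039), [0.4588, 0.3112], 164.8)
```

Run:
```python
from fit import *
T=env.get_image('top'); S=env.get_image('scene')
def comp(p,rr,cc):
    im=p['image'].astype(int); m=((im[...,0]>2*im[...,1]+15)&(im[...,0]>2*im[...,2]+15)).astype(np.uint8)
    z=np.zeros_like(m); z[rr[0]:rr[1],cc[0]:cc[1]]=m[rr[0]:rr[1],cc[0]:cc[1]]; return z.astype(float)
a=comp(T,(170,220),(340,400)); b=comp(S,(165,215),(265,310)); print(a.sum(),b.sum())
for V in ([(T,a)],[(S,b)],[(T,a),(S,b)]):
    f,q=fit('slide_box',V,np.radians([0,45,90,135])); print(f,q[:2],np.degrees(q[2]))
# overlays
for p,nm in((T,'ovT'),(S,'ovS')):
    im=p['image'].copy()
    for n,q in dict(amber_bottle=(.4558,.1213,0),green_bottle=(.4745,-.118,0),purple_jar=(.4538,-.0005,0),orange_jar=(.6016,-.003,0),teal_jar=(.629,.102,0),slide_box=(.6176,-.1074,np.radians(124.8)),blue_tray=(.458,-.3212,np.radians(59.8)),yellow_tray=(.458,.3115,np.radians(164.7))).items():
        cs,_=cv2.findContours((sil(n,q,p)>.5).astype(np.uint8),0,2); cv2.drawContours(im,cs,-1,(255,255,255),1)
    im=im[90:330,130:530] if nm=='ovT' else im[90:290,220:520]
    im=cv2.resize(im,None,fx=2,fy=2,interpolation=0); cv2.imwrite(f'pics/{nm}.png',im[:,:,::-1])
```

```text
310.0 382.0
0.34521189120809614 [ 0.61633789 -0.10840209] 123.42660721491985
0.32695821784211065 [ 0.61422243 -0.11183576] 48.05288298976696
0.7402653897228542 [ 0.61647074 -0.10902618] 127.69836112521114
```

View pics/ovT.png

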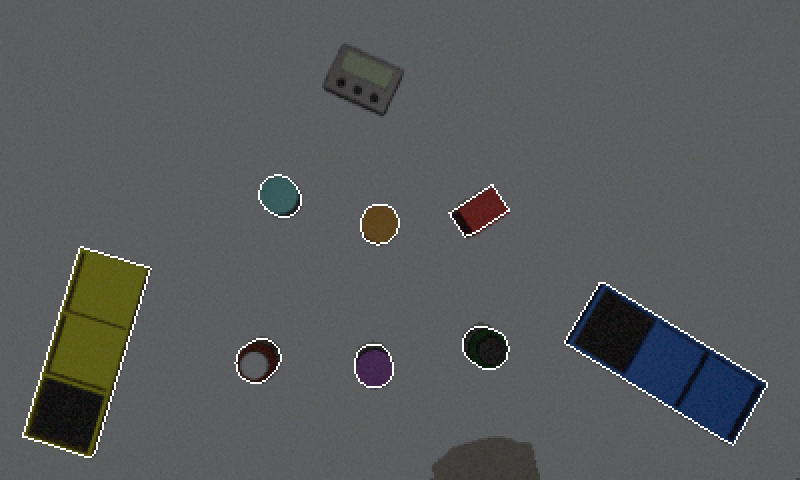

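View pics/ovS.png

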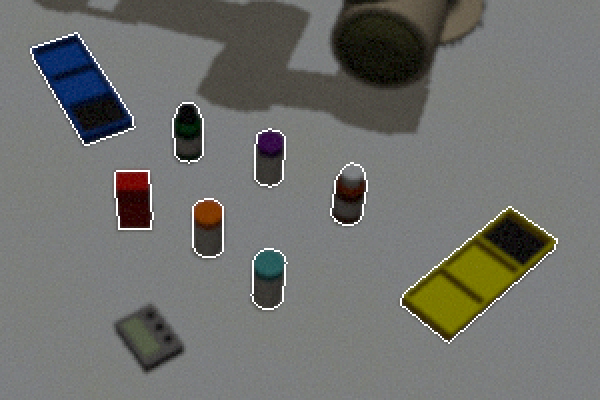

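Overlays match every object and tray. I'll start with the slide box, since its jaw yaw of about -55° is close to the present one.

Emit:
carry_out(plan=[[[0,0,0],[0,-9.5,0],0.075],[[-0.0125,0,0.055],[0,0,0],0.075],[[-0.0125,0,0.06],[0,0,0],0.075],[[-0.0125,0,0.06],[0,0,0],0.075],[[-0.0125,0,0.06],[0,0,0],0.075],[[-0.0125,0,0.06],[0,0,0],0.075],[[-0.0125,0,0.06],[0,0,0],0.075],[[-0.0125,0,0.06],[0,0,0],0.075]], force=50)

```text
time_s: 2.25
position: [0.5271, -0.1868, 0.2315]
tool_rot: [[0.571, 0.0, 0.821], [-0.821, -0.0, 0.571], [0.0, -1.0, 0.0]]
ft_force: [0.3, -1.4, 0.5]
grip_width: 0.0751
```

```bash
cat > to.py <<'E'
import sys
from h import *
s=env.observe(); R=s['tool_rot']; p=s['position']
x,y,z=map(float,sys.argv[1:4])
print('t',round(s['time_s'],2),'pos',p.round(4),'yaw',np.degrees(np.arctan2(R[1,0],R[0,0])).round(2),'tilt',R[2].round(3),'w',round(s['grip_width'],4),'F',s['ft_force'].round(1))
print('delta tool',(R.T@(np.array([x,y,z])-p)).round(4))
E
python3 to.py .6175 -.1075 .17
```

```text
t 2.25 pos [ 0.5271 -0.1868  0.2315] yaw -55.19 tilt [ 0. -1.  0.] w 0.0751 F [ 0.3 -1.4  0.5]
delta tool [-0.0135  0.0615  0.1194]
```

Emit:
carry_out(plan=[[[-0.0065,0.02,0.06],[0,0,0],0.075],[[-0.007,0.02,0.06],[0,0,0],0.075],[[0,0.0215,0],[0,0,0],0.075],[[0,0,0],[0,0,0],0.075]])

```text
time_s: 2.75
position: [0.6147, -0.1096, 0.1689]
tool_rot: [[0.572, -0.003, 0.821], [-0.821, 0.001, 0.572], [-0.003, -1.0, -0.002]]
ft_force: [-0.2, -0.7, -0.0]
grip_width: 0.0752
```

```bash
python3 to.py .6175 -.1075 .025; python3 -c "
from h import *
save(env.get_image('wrist'),'w1')"
```

```text
t 2.75 pos [ 0.6147 -0.1096  0.1689] yaw -55.14 tilt [-0.003 -1.    -0.002] w 0.0752 F [-0.2 -0.7 -0. ]
delta tool [0.0004 0.1439 0.0038]
```

View pics/w1.png

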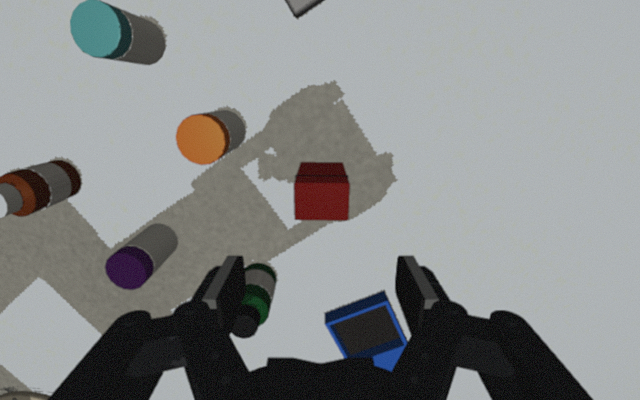

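The wrist view shows the red box centred between the fingers (column 321) and square to them.

Emit:
carry_out(plan=[[[0,0.05,0.001],[0,0,0],0.075],[[0,0.05,0],[0,0,0],0.075],[[0,0.03,0],[0,0,0],0.075],[[0,0.013,0],[0,0,0],0.075],[[0,0,0],[0,0,0],0.04],[[0,0,0],[0,0,0],0.03],[[0,0,0],[0,0,0],0.03],[[0,0,0],[0,0,0],0.03]])

```text
time_s: 3.8
position: [0.6169, -0.1101, 0.0294]
tool_rot: [[0.571, 0.003, 0.821], [-0.821, -0.001, 0.571], [0.003, -1.0, 0.002]]
ft_force: [0.0, -0.2, 7.2]
grip_width: 0.0436
```

```bash
python3 to.py .4228 -.3815 .17
```

```text
t 3.8 pos [ 0.6169 -0.1101  0.0294] yaw -55.19 tilt [ 0.003 -1.     0.002] w 0.0436 F [ 0.  -0.2  7.2]
delta tool [ 0.1125 -0.1408 -0.314 ]
```

Emit:
carry_out(plan=[[[0,-0.03,0],[0,0,0],0.03],[[0,-0.055,0],[0,0,0],0.03],[[0,-0.055,0],[0,0,0],0.03],[[0.018,0,-0.052],[0,0,0],0.03],[[0.019,0,-0.053],[0,0,0],0.03],[[0.019,0,-0.053],[0,0,0],0.03],[[0.019,0,-0.053],[0,0,0],0.03],[[0.019,0,-0.053],[0,0,0],0.03]])

```text
time_s: 4.8
position: [0.4517, -0.3388, 0.1683]
tool_rot: [[0.571, 0.001, 0.821], [-0.821, -0.001, 0.571], [0.001, -1.0, 0.0]]
ft_force: [0.9, -1.2, -0.9]
grip_width: 0.0438
```

Emit:
carry_out(plan=[[[0.018,0,-0.05],[0,0,0],0.03],[[0,0,0],[0,0,0],0.03],[[0,0,0],[0,0,0],0.03]])

```text
time_s: 5.18
position: [0.4223, -0.3805, 0.1679]
tool_rot: [[0.571, 0.0, 0.821], [-0.821, -0.0, 0.571], [0.0, -1.0, 0.0]]
ft_force: [-0.0, -0.0, -1.6]
grip_width: 0.0433
```

```bash
python3 to.py .4228 -.3815 .0335; python3 -c "
from h import *
save(env.get_image('wrist'),'w2')"
```

```text
t 5.17 pos [ 0.4223 -0.3805  0.1679] yaw -55.2 tilt [ 0. -1.  0.] w 0.0433 F [-0.  -0.  -1.6]
delta tool [ 0.0011  0.1344 -0.0002]
```

View pics/w2.png

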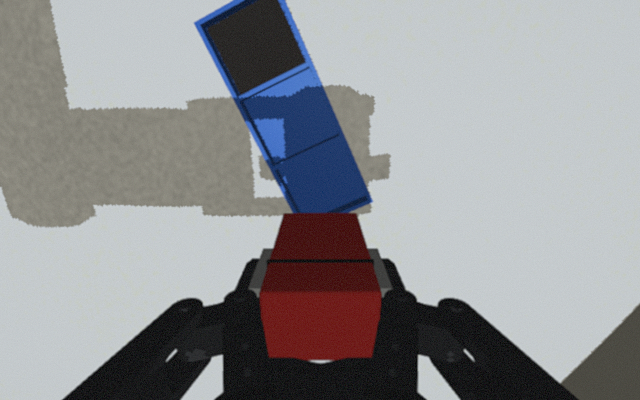

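Emit:
carry_out(plan=[[[0.001,0.04,0],[0,-9,0],0.03],[[0,0.04,0],[0,-8,0],0.03],[[0,0.03,0],[0,-8,0],0.03],[[0,0.012,0],[0,0,0],0.03],[[0,0.007,0],[0,0,0],0.03],[[0,0,0],[0,0,0],0.03],[[0,0,0],[0,0,0],0.03]])

```text
time_s: 6.1
position: [0.4231, -0.382, 0.0395]
tool_rot: [[0.864, 0.001, 0.503], [-0.503, -0.001, 0.864], [0.002, -1.0, -0.001]]
ft_force: [0.1, 0.3, -0.4]
grip_width: 0.0432
```

```bash
python3 to.py .4228 -.3815 .0335
```

```text
t 6.1 pos [ 0.4231 -0.382   0.0395] yaw -30.22 tilt [ 0.002 -1.    -0.001] w 0.0432 F [ 0.1  0.3 -0.4]
delta tool [-0.0005  0.006   0.0003]
```

Emit:
carry_out(plan=[[[0,0.003,0],[0,0,0],0.03],[[0,0.002,0],[0,0,0],0.03],[[0,0.001,0],[0,0,0],0.03],[[0,0,0],[0,0,0],0.03],[[0,0,0],[0,0,0],0.03]])

```text
time_s: 6.72
position: [0.4227, -0.3818, 0.0334]
tool_rot: [[0.864, 0.0, 0.503], [-0.503, -0.001, 0.864], [0.001, -1.0, -0.0]]
ft_force: [-2.9, 2.4, 8.0]
grip_width: 0.0434
```

Emit:
carry_out(plan=[[[0,0,0],[0,0,0],0.05],[[0,0,0],[0,0,0],0.06],[[0,0,0],[0,0,0],0.075],[[0,0,0],[0,0,0],0.075],[[0,-0.04,0],[0,0,0],0.075],[[0,-0.05,0],[0,0,0],0.075],[[0,-0.045,0],[0,0,0],0.075]])

```text
time_s: 7.6
position: [0.4227, -0.3816, 0.1692]
tool_rot: [[0.864, 0.0, 0.503], [-0.503, -0.0, 0.864], [0.0, -1.0, -0.0]]
ft_force: [-0.1, -1.1, -0.8]
grip_width: 0.075
```

```bash
python3 to.py .4538 -.0005 .17; python3 -c "
from h import *
save(env.get_image('wrist'),'w3')"
```

```text
t 7.6 pos [ 0.4227 -0.3816  0.1692] yaw -30.19 tilt [ 0. -1. -0.] w 0.075 F [-0.1 -1.1 -0.8]
delta tool [-0.1647 -0.0009  0.3451]
```

View pics/w3.png

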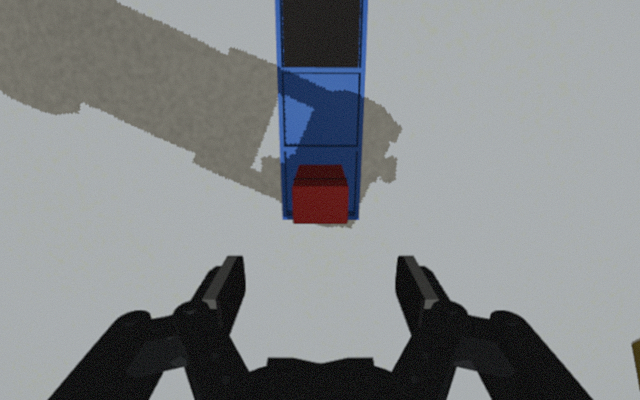

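The box stands in the end compartment (320,195). Next is the purple jar.

Emit:
carry_out(plan=[[[-0.0235,0,0.049],[0,0,0],0.075],[[-0.0235,0,0.049],[0,0,0],0.075],[[-0.0235,0,0.049],[0,0,0],0.075],[[-0.0235,0,0.05],[0,0,0],0.075],[[-0.0235,0,0.05],[0,0,0],0.075],[[-0.0235,0,0.049],[0,0,0],0.075],[[-0.0235,0,0.049],[0,0,0],0.075],[[0,0,0],[0,0,0],0.075]])

```text
time_s: 8.65
position: [0.4536, 0.0022, 0.1674]
tool_rot: [[0.867, -0.0, 0.499], [-0.499, 0.0, 0.867], [-0.0, -1.0, 0.0]]
ft_force: [0.3, -0.3, 0.2]
grip_width: 0.0749
```

```bash
python3 to.py .4538 -.0005 .025; python3 -c "
from h import *
save(env.get_image('wrist'),'w4')"
```

```text
t 8.65 pos [0.4536 0.0022 0.1674] yaw -29.9 tilt [-0. -1.  0.] w 0.0749 F [ 0.3 -0.3  0.2]
delta tool [ 0.0016  0.1424 -0.0023]
```

View pics/w4.png

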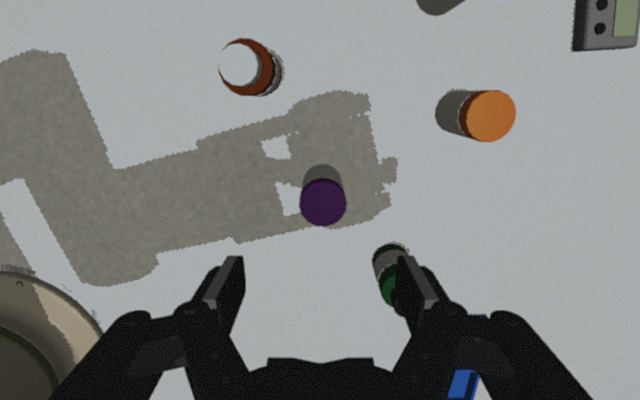

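Emit:
carry_out(plan=[[[0.0015,0.05,-0.001],[0,0,0],0.075],[[0,0.05,-0.001],[0,0,0],0.075],[[0,0.03,0],[0,0,0],0.075],[[0,0.013,0],[0,0,0],0.07],[[0,0,0],[0,0,0],0.04],[[0,0,0],[0,0,0],0.03],[[0,0,0],[0,0,0],0.03],[[0,0,0],[0,0,0],0.03]])

```text
time_s: 9.7
position: [0.4549, -0.0035, 0.0255]
tool_rot: [[0.864, 0.002, 0.503], [-0.503, -0.001, 0.864], [0.002, -1.0, 0.0]]
ft_force: [-1.9, -1.3, 7.0]
grip_width: 0.0389
```

```bash
python3 to.py .458 -.3212 .17
```

```text
t 9.7 pos [ 0.4549 -0.0035  0.0255] yaw -30.18 tilt [ 0.002 -1.     0.   ] w 0.0389 F [-1.9 -1.3  7. ]
delta tool [ 0.1627 -0.1442 -0.273 ]
```

Emit:
carry_out(plan=[[[0,-0.03,0],[0,0,0],0.03],[[0,-0.055,0],[0,0,0],0.03],[[0,-0.055,0],[0,0,0],0.03],[[0.027,0,-0.045],[0,0,0],0.03],[[0.027,0,-0.045],[0,0,0],0.03],[[0.027,0,-0.046],[0,0,0],0.03],[[0.027,0,-0.046],[0,0,0],0.03],[[0.027,0,-0.046],[0,0,0],0.03]])

```text
time_s: 10.7
position: [0.456, -0.2698, 0.1649]
tool_rot: [[0.864, 0.0, 0.503], [-0.503, -0.0, 0.864], [0.001, -1.0, 0.0]]
ft_force: [0.4, -0.3, 0.1]
grip_width: 0.0388
```

Emit:
carry_out(plan=[[[0.027,0,-0.045],[0,0,0],0.03],[[0,0,0],[0,0,0],0.03],[[0,0.02,0],[0,0,0],0.03],[[0,0.02,0],[0,0,0],0.03]])

```text
time_s: 11.2
position: [0.457, -0.3197, 0.1244]
tool_rot: [[0.865, 0.0, 0.502], [-0.502, 0.0, 0.865], [0.0, -1.0, 0.0]]
ft_force: [0.4, 0.0, -0.8]
grip_width: 0.0387
```

```bash
python3 to.py .458 -.3212 .0295;  python3 -c "
from h import *
save(env.get_image('wrist'),'w5')"
```

```text
t 11.2 pos [ 0.457  -0.3197  0.1244] yaw -30.15 tilt [ 0. -1.  0.] w 0.0387 F [ 0.4  0.  -0.8]
delta tool [ 0.0016  0.0949 -0.0008]
```

View pics/w5.png

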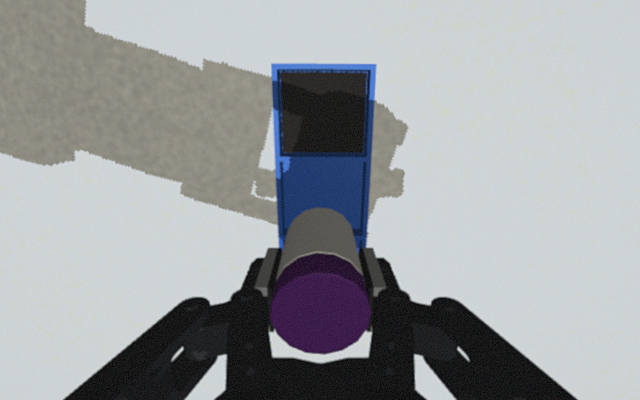

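Emit:
carry_out(plan=[[[0.002,0.04,0],[0,0,0],0.03],[[0,0.03,0],[0,0,0],0.03],[[0,0.015,0],[0,0,0],0.03],[[0,0.006,0],[0,0,0],0.03],[[0,0.002,0],[0,0,0],0.03],[[0,0,0],[0,0,0],0.03],[[0,0,0],[0,0,0],0.03]])

```text
time_s: 12.12
position: [0.459, -0.3219, 0.0322]
tool_rot: [[0.864, 0.001, 0.503], [-0.503, -0.001, 0.864], [0.001, -1.0, -0.0]]
ft_force: [-0.4, -1.5, 1.2]
grip_width: 0.0389
```

Emit:
carry_out(plan=[[[0,0.001,0],[0,0,0],0.03],[[0,0.001,0],[0,0,0],0.03],[[0,0,0],[0,0,0],0.03],[[0,0,0],[0,0,0],0.03]])

```text
time_s: 12.62
position: [0.4588, -0.3217, 0.0296]
tool_rot: [[0.864, 0.0, 0.503], [-0.503, -0.0, 0.864], [0.0, -1.0, -0.0]]
ft_force: [-1.3, 0.8, 1.6]
grip_width: 0.0391
```

Emit:
carry_out(plan=[[[0,0.001,0],[0,0,0],0.03],[[0,0,0],[0,0,0],0.03],[[0,0,0],[0,0,0],0.03]])

```text
time_s: 13.0
position: [0.4588, -0.3217, 0.0296]
tool_rot: [[0.864, 0.0, 0.503], [-0.503, -0.001, 0.864], [0.001, -1.0, -0.0]]
ft_force: [-3.9, 2.3, 10.0]
grip_width: 0.0392
```

Contact. I'll release and rise.

Emit:
carry_out(plan=[[[0,0,0],[0,0,0],0.045],[[0,0,0],[0,0,0],0.055],[[0,0,0],[0,0,0],0.065],[[0,0,0],[0,0,0],0.075],[[0,-0.04,0],[0,0,0],0.075],[[0,-0.05,0],[0,0,0],0.075],[[0,-0.05,0],[0,0,0],0.075]])

```text
time_s: 13.88
position: [0.4586, -0.3215, 0.17]
tool_rot: [[0.864, -0.0, 0.503], [-0.503, 0.0, 0.864], [-0.0, -1.0, 0.0]]
ft_force: [0.9, 0.1, -0.7]
grip_width: 0.0746
```

```bash
python3 to.py .4558 .1213 .17; python3 -c "
from h import *
save(env.get_image('wrist'),'w6')"
```

```text
t 13.88 pos [ 0.4586 -0.3215  0.17  ] yaw -30.19 tilt [-0. -1.  0.] w 0.0746 F [ 0.9  0.1 -0.7]
delta tool [-2.251e-01  1.000e-04  3.813e-01]
```

View pics/w6.png

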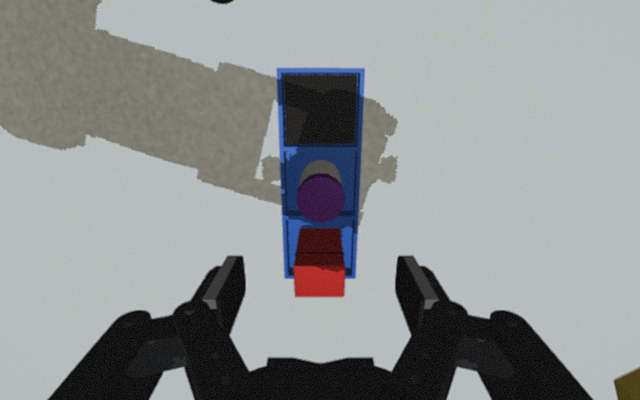

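Jar upright in the middle compartment (320,195), box at the end. Next is the amber bottle.

Emit:
carry_out(plan=[[[-0.028,0,0.047],[0,0,0],0.075],[[-0.028,0,0.048],[0,0,0],0.075],[[-0.028,0,0.048],[0,0,0],0.075],[[-0.028,0,0.048],[0,0,0],0.075],[[-0.028,0,0.048],[0,0,0],0.075],[[-0.028,0,0.048],[0,0,0],0.075],[[-0.028,0,0.047],[0,0,0],0.075],[[-0.029,0,0.047],[0,0,0],0.075]])

```text
time_s: 14.92
position: [0.4556, 0.1225, 0.1685]
tool_rot: [[0.864, 0.0, 0.503], [-0.503, -0.0, 0.864], [0.0, -1.0, 0.0]]
ft_force: [0.4, -0.0, -0.2]
grip_width: 0.0751
```

Emit:
carry_out(plan=[[[0,0,0],[0,0,0],0.075]])

```text
time_s: 15.05
position: [0.4552, 0.1238, 0.1683]
tool_rot: [[0.867, -0.0, 0.498], [-0.498, 0.0, 0.867], [-0.0, -1.0, 0.0]]
ft_force: [-0.1, -0.3, -0.7]
grip_width: 0.0751
```

```bash
python3 to.py .4558 .1213 .025; python3 -c "
from h import *
save(env.get_image('wrist'),'w7')"
```

```text
t 15.05 pos [0.4552 0.1238 0.1683] yaw -29.89 tilt [-0. -1.  0.] w 0.0751 F [-0.1 -0.3 -0.7]
delta tool [ 0.0018  0.1433 -0.0019]
```

View pics/w7.png

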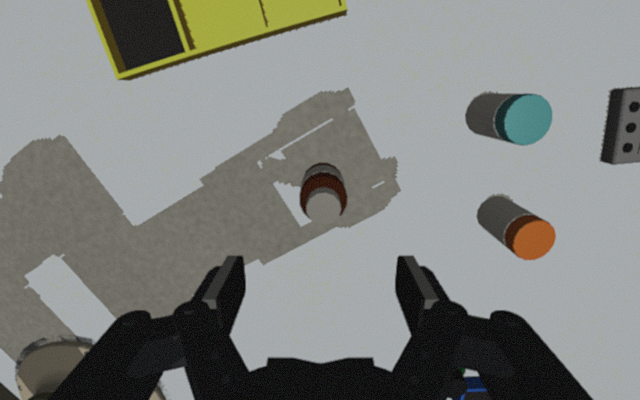

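Emit:
carry_out(plan=[[[0.0015,0.05,-0.001],[0,0,0],0.075],[[0,0.05,0],[0,0,0],0.075],[[0,0.03,0],[0,0,0],0.075],[[0,0.013,0],[0,0,0],0.07],[[0,0,0],[0,0,0],0.042],[[0,0,0],[0,0,0],0.03],[[0,0,0],[0,0,0],0.03],[[0,0,0],[0,0,0],0.03]])

```text
time_s: 16.1
position: [0.4573, 0.1191, 0.0266]
tool_rot: [[0.864, 0.002, 0.503], [-0.503, -0.0, 0.864], [0.002, -1.0, 0.001]]
ft_force: [-0.7, -2.1, 7.7]
grip_width: 0.0408
```

```bash
python3 to.py .4932 -.2605 .17
```

```text
t 16.1 pos [0.4573 0.1191 0.0266] yaw -30.18 tilt [ 0.002 -1.     0.001] w 0.0408 F [-0.7 -2.1  7.7]
delta tool [ 0.2222 -0.1433 -0.3099]
```

Emit:
carry_out(plan=[[[0,-0.03,0],[0,0,0],0.03],[[0,-0.055,0],[0,0,0],0.03],[[0,-0.055,0],[0,0,0],0.03],[[0.032,0,-0.044],[0,0,0],0.03],[[0.032,0,-0.044],[0,0,0],0.03],[[0.032,0,-0.044],[0,0,0],0.03],[[0.032,0,-0.044],[0,0,0],0.03],[[0.032,0,-0.044],[0,0,0],0.03]])

```text
time_s: 17.1
position: [0.4841, -0.1531, 0.1658]
tool_rot: [[0.864, 0.0, 0.503], [-0.503, -0.0, 0.864], [0.0, -1.0, 0.0]]
ft_force: [1.3, 0.2, -2.1]
grip_width: 0.0407
```

Emit:
carry_out(plan=[[[0.031,0,-0.045],[0,0,0],0.03],[[0.031,0,-0.045],[0,0,0],0.03],[[0,0,0],[0,0,0],0.03],[[0,0.02,0],[0,0,0],0.03],[[0,0.02,0],[0,0,0],0.03]])

```text
time_s: 17.73
position: [0.4925, -0.2596, 0.1252]
tool_rot: [[0.865, 0.0, 0.502], [-0.502, 0.0, 0.865], [-0.0, -1.0, 0.0]]
ft_force: [0.7, 0.0, -1.5]
grip_width: 0.0408
```

```bash
python3 to.py .4932 -.2605 .0335;  python3 -c "
from h import *
save(env.get_image('wrist'),'w8')"
```

```text
t 17.73 pos [ 0.4925 -0.2596  0.1252] yaw -30.16 tilt [-0. -1.  0.] w 0.0408 F [ 0.7  0.  -1.5]
delta tool [ 0.0011  0.0917 -0.0005]
```

View pics/w8.png

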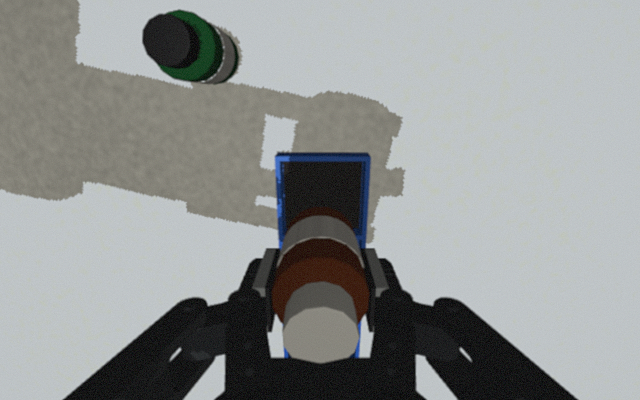

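Emit:
carry_out(plan=[[[0.001,0.04,0],[0,0,0],0.03],[[0,0.03,0],[0,0,0],0.03],[[0,0.013,0],[0,0,0],0.03],[[0,0.006,0],[0,0,0],0.03],[[0,0.002,0],[0,0,0],0.03],[[0,0.001,0],[0,0,0],0.03],[[0,0,0],[0,0,0],0.03],[[0,0,0],[0,0,0],0.03]])

```text
time_s: 18.77
position: [0.4936, -0.261, 0.0338]
tool_rot: [[0.864, 0.0, 0.503], [-0.503, -0.0, 0.864], [0.001, -1.0, -0.0]]
ft_force: [0.7, -0.2, -1.4]
grip_width: 0.0403
```

Emit:
carry_out(plan=[[[0,0.001,0],[0,0,0],0.03],[[0,0,0],[0,0,0],0.03],[[0,0,0],[0,0,0],0.03]])

```text
time_s: 19.15
position: [0.4936, -0.261, 0.0336]
tool_rot: [[0.864, 0.001, 0.503], [-0.503, -0.001, 0.864], [0.001, -1.0, -0.0]]
ft_force: [-2.6, 1.6, 7.6]
grip_width: 0.0405
```

Emit:
carry_out(plan=[[[0,0,0],[0,0,0],0.048],[[0,0,0],[0,0,0],0.057],[[0,0,0],[0,0,0],0.065],[[0,0,0],[0,0,0],0.075],[[0,-0.04,0],[0,0,0],0.075],[[0,-0.05,0],[0,0,0],0.075],[[0,-0.045,0],[0,0,0],0.075]])

```text
time_s: 20.02
position: [0.4935, -0.2609, 0.1692]
tool_rot: [[0.864, 0.0, 0.503], [-0.503, -0.0, 0.864], [0.0, -1.0, -0.0]]
ft_force: [0.4, -0.4, -0.4]
grip_width: 0.0746
```

```bash
python3 to.py .4745 -.118 .17; python3 -c "
from h import *
save(env.get_image('wrist'),'w9')"
```

```text
t 20.02 pos [ 0.4935 -0.2609  0.1692] yaw -30.19 tilt [ 0. -1. -0.] w 0.0746 F [ 0.4 -0.4 -0.4]
delta tool [-0.0882 -0.0008  0.1139]
```

View pics/w9.png

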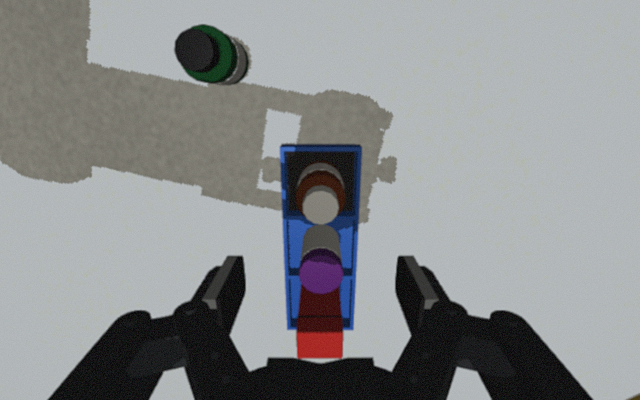

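The blue kit is complete: bottle on the pad, jar in the middle, box at the end. Next is the green bottle.

Emit:
carry_out(plan=[[[-0.022,0,0.028],[0,0,0],0.075],[[-0.033,0,0.043],[0,0,0],0.075],[[-0.033,0,0.043],[0,0,0],0.075],[[0,0,0],[0,0,0],0.075],[[0,0,0],[0,0,0],0.075]])

```text
time_s: 20.7
position: [0.4751, -0.1185, 0.1676]
tool_rot: [[0.865, 0.0, 0.503], [-0.503, -0.0, 0.865], [0.001, -1.0, -0.0]]
ft_force: [0.3, -0.2, -0.2]
grip_width: 0.0751
```

```bash
python3 to.py .4745 -.118 .025; python3 -c "
from h import *
save(env.get_image('wrist'),'w10')"
```

```text
t 20.7 pos [ 0.4751 -0.1185  0.1676] yaw -30.17 tilt [ 0.001 -1.    -0.   ] w 0.0751 F [ 0.3 -0.2 -0.2]
delta tool [-0.0008  0.1426  0.0002]
```

View pics/w10.png

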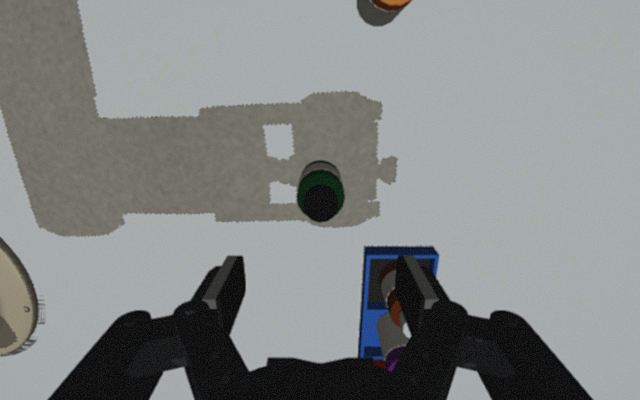

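Emit:
carry_out(plan=[[[0,0.05,0],[0,0,0],0.075],[[0,0.05,0],[0,0,0],0.075],[[0,0.03,0],[0,0,0],0.075],[[0,0.012,0],[0,0,0],0.07],[[0,0,0],[0,0,0],0.042],[[0,0,0],[0,0,0],0.03],[[0,0,0],[0,0,0],0.03],[[0,0,0],[0,0,0],0.03]])

```text
time_s: 21.75
position: [0.4754, -0.1185, 0.0266]
tool_rot: [[0.864, 0.002, 0.503], [-0.503, -0.001, 0.864], [0.003, -1.0, -0.0]]
ft_force: [-1.5, -1.2, 7.1]
grip_width: 0.0409
```

```bash
python3 to.py .3904 .330 .17
```

```text
t 21.75 pos [ 0.4754 -0.1185  0.0266] yaw -30.18 tilt [ 0.003 -1.    -0.   ] w 0.0409 F [-1.5 -1.2  7.1]
delta tool [-0.2986 -0.1442  0.345 ]
```

Emit:
carry_out(plan=[[[0,-0.03,0],[0,0,0],0.03],[[0,-0.055,0],[0,0,0],0.03],[[0,-0.055,0],[0,0,0],0.03],[[-0.037,0,0.043],[0,0,0],0.03],[[-0.037,0,0.043],[0,0,0],0.03],[[-0.037,0,0.043],[0,0,0],0.03],[[-0.037,0,0.043],[0,0,0],0.03],[[-0.037,0,0.043],[0,0,0],0.03]])

```text
time_s: 22.75
position: [0.4223, 0.1625, 0.1659]
tool_rot: [[0.864, 0.001, 0.503], [-0.503, 0.0, 0.864], [0.001, -1.0, 0.001]]
ft_force: [1.6, 0.3, -0.8]
grip_width: 0.0408
```

Emit:
carry_out(plan=[[[-0.037,0,0.043],[0,0,0],0.03],[[-0.038,0,0.043],[0,0,0],0.03],[[-0.038,0,0.044],[0,0,0],0.03],[[0,0,0],[0,0,0],0.03],[[0,0.02,0],[0,0,0],0.03],[[0,0.02,0],[0,0,0],0.03],[[0,0,0],[0,0,0],0.03]])

```text
time_s: 23.62
position: [0.3903, 0.3289, 0.1248]
tool_rot: [[0.864, -0.002, 0.504], [-0.504, -0.001, 0.864], [-0.001, -1.0, -0.002]]
ft_force: [0.2, 0.7, -0.3]
grip_width: 0.0409
```

```bash
python3 to.py .3904 .330 .0335;  python3 -c "
from h import *
save(env.get_image('wrist'),'w11')"
```

```text
t 23.62 pos [0.3903 0.3289 0.1248] yaw -30.23 tilt [-0.001 -1.    -0.002] w 0.0409 F [ 0.2  0.7 -0.3]
delta tool [-0.0003  0.0913  0.0013]
```

View pics/w11.png

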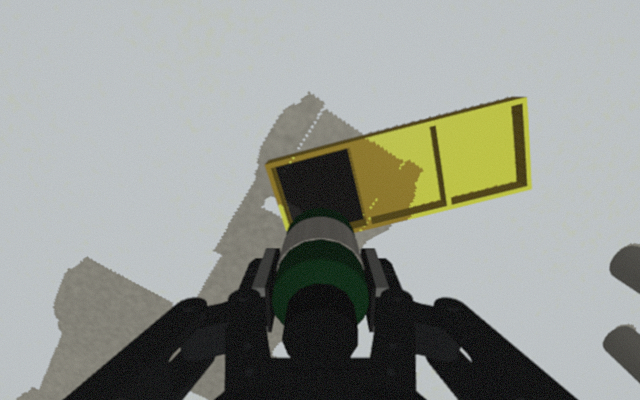

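Emit:
carry_out(plan=[[[0,0.04,0.001],[0,0,0],0.03],[[0,0.03,0],[0,0,0],0.03],[[0,0.012,0],[0,0,0],0.03],[[0,0.006,0],[0,0,0],0.03],[[0,0.002,0],[0,0,0],0.03],[[0,0.001,0],[0,0,0],0.03],[[0,0,0],[0,0,0],0.03],[[0,0,0],[0,0,0],0.03]])

```text
time_s: 24.68
position: [0.3913, 0.3309, 0.0348]
tool_rot: [[0.864, 0.0, 0.503], [-0.503, 0.0, 0.864], [0.0, -1.0, 0.0]]
ft_force: [0.5, 0.0, -0.8]
grip_width: 0.041
```

Emit:
carry_out(plan=[[[0,0.001,0],[0,0,0],0.03],[[0,0.001,0],[0,0,0],0.03],[[0,0,0],[0,0,0],0.03],[[0,0,0],[0,0,0],0.03]])

```text
time_s: 25.18
position: [0.3913, 0.3309, 0.0336]
tool_rot: [[0.864, 0.001, 0.503], [-0.503, 0.0, 0.864], [0.001, -1.0, 0.001]]
ft_force: [-3.7, -2.2, 11.6]
grip_width: 0.0408
```

```bash
python3 -c "
from h import *
save(env.get_image('wrist'),'w12')"
```

```text
(no output)
```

View pics/w12.png

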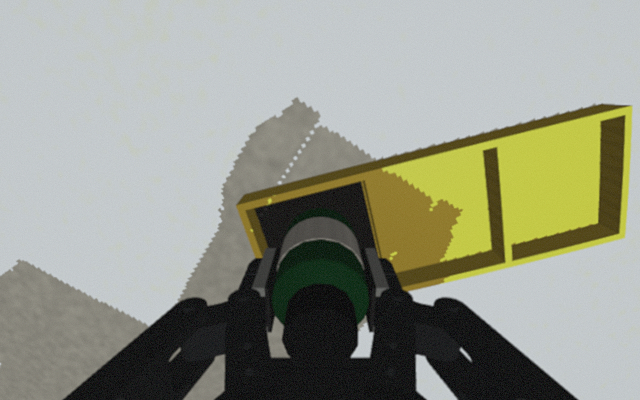

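The bottle is on the pad, pressing at the expected height. Releasing.

Emit:
carry_out(plan=[[[0,0,0],[0,0,0],0.048],[[0,0,0],[0,0,0],0.057],[[0,0,0],[0,0,0],0.065],[[0,0,0],[0,0,0],0.075],[[0,-0.04,0],[0,0,0],0.075],[[0,-0.05,0],[0,0,0],0.075],[[0,-0.045,0],[0,0,0],0.075]])

```text
time_s: 26.1
position: [0.3911, 0.3308, 0.1692]
tool_rot: [[0.864, 0.0, 0.503], [-0.503, 0.0, 0.864], [0.0, -1.0, 0.0]]
ft_force: [0.7, 0.5, -0.2]
grip_width: 0.0751
```

```bash
python3 to.py .6016 -.003 .17; python3 -c "
from h import *
save(env.get_image('wrist'),'w13')"
```

```text
t 26.1 pos [0.3911 0.3308 0.1692] yaw -30.19 tilt [ 0. -1.  0.] w 0.0751 F [ 0.7  0.5 -0.2]
delta tool [ 0.3498 -0.0008 -0.1826]
```

View pics/w13.png

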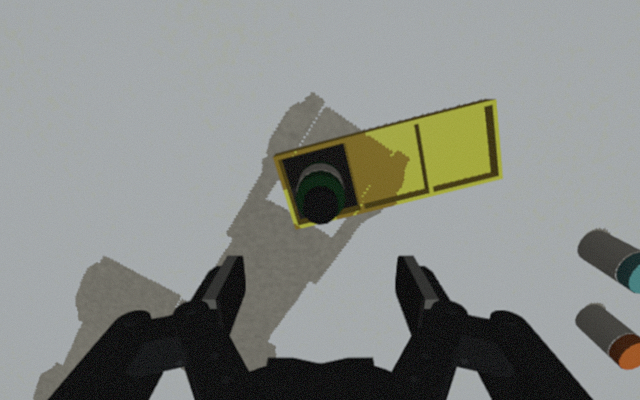

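Emit:
carry_out(plan=[[[0.043,0,-0.023],[0,0,0],0.075],[[0.044,0,-0.023],[0,0,0],0.075],[[0.044,0,-0.023],[0,0,0],0.075],[[0.044,0,-0.023],[0,0,0],0.075],[[0.044,0,-0.023],[0,0,0],0.075],[[0.044,0,-0.023],[0,0,0],0.075],[[0.044,0,-0.023],[0,0,0],0.075],[[0.043,0,-0.022],[0,0,0],0.075]])

```text
time_s: 27.15
position: [0.6023, -0.0049, 0.1672]
tool_rot: [[0.864, -0.0, 0.503], [-0.503, 0.0, 0.864], [-0.0, -1.0, -0.0]]
ft_force: [0.8, 1.2, -0.1]
grip_width: 0.0751
```

Emit:
carry_out(plan=[[[0,0,0],[0,0,0],0.075],[[0,0,0],[0,0,0],0.075]])

```text
time_s: 27.4
position: [0.6012, -0.0029, 0.1671]
tool_rot: [[0.864, -0.001, 0.503], [-0.503, 0.0, 0.864], [-0.001, -1.0, -0.0]]
ft_force: [-0.0, 0.0, -0.4]
grip_width: 0.075
```

```bash
python3 to.py .6016 -.003 .025; python3 -c "
from h import *
save(env.get_image('wrist'),'w14')"
```

```text
t 27.4 pos [ 0.6012 -0.0029  0.1671] yaw -30.19 tilt [-0.001 -1.    -0.   ] w 0.075 F [-0.   0.  -0.4]
delta tool [5.000e-04 1.421e-01 1.000e-04]
```

View pics/w14.png

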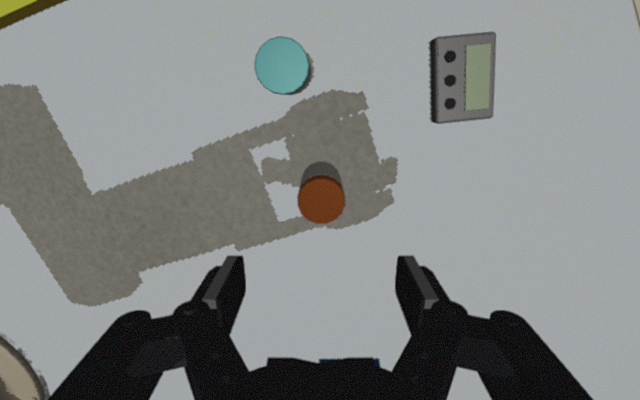

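Emit:
carry_out(plan=[[[0,0.05,0],[0,0,0],0.075],[[0,0.05,0],[0,0,0],0.075],[[0,0.03,0],[0,0,0],0.075],[[0,0.012,0],[0,0,0],0.07],[[0,0,0],[0,0,0],0.042],[[0,0,0],[0,0,0],0.03],[[0,0,0],[0,0,0],0.03],[[0,0,0],[0,0,0],0.03]])

```text
time_s: 28.45
position: [0.6025, -0.0033, 0.0271]
tool_rot: [[0.864, 0.003, 0.503], [-0.503, -0.0, 0.864], [0.003, -1.0, 0.001]]
ft_force: [-0.2, -0.3, 6.8]
grip_width: 0.0391
```

```bash
python3 to.py .5256 .293 .17
```

```text
t 28.45 pos [ 0.6025 -0.0033  0.0271] yaw -30.19 tilt [ 0.003 -1.     0.001] w 0.0391 F [-0.2 -0.3  6.8]
delta tool [-0.2151 -0.1432  0.2177]
```

Emit:
carry_out(plan=[[[0,-0.03,0],[0,0,0],0.03],[[0,-0.055,0],[0,0,0],0.03],[[0,-0.055,0],[0,0,0],0.03],[[-0.036,0,0.036],[0,0,0],0.03],[[-0.036,0,0.036],[0,0,0],0.03],[[-0.036,0,0.036],[0,0,0],0.03],[[-0.036,0,0.036],[0,0,0],0.03],[[-0.036,0,0.037],[0,0,0],0.03]])

```text
time_s: 29.45
position: [0.5365, 0.245, 0.1661]
tool_rot: [[0.864, 0.001, 0.503], [-0.503, 0.0, 0.864], [0.001, -1.0, 0.001]]
ft_force: [0.7, -0.7, -0.3]
grip_width: 0.0389
```

Emit:
carry_out(plan=[[[-0.035,0,0.037],[0,0,0],0.03],[[0,0,0],[0,0,0],0.03],[[0,0.02,0],[0,0,0],0.03],[[0,0.02,0],[0,0,0],0.03],[[0,0,0],[0,0,0],0.03]])

```text
time_s: 30.08
position: [0.5251, 0.2922, 0.1246]
tool_rot: [[0.864, -0.002, 0.504], [-0.504, -0.001, 0.864], [-0.002, -1.0, -0.002]]
ft_force: [0.8, 0.2, -1.0]
grip_width: 0.0385
```

```bash
python3 to.py .5256 .293 .0305;  python3 -c "
from h import *
save(env.get_image('wrist'),'w15')"
```

```text
t 30.07 pos [0.5251 0.2922 0.1246] yaw -30.24 tilt [-0.002 -1.    -0.002] w 0.0385 F [ 0.8  0.2 -1. ]
delta tool [0.0002 0.0941 0.0011]
```

View pics/w15.png

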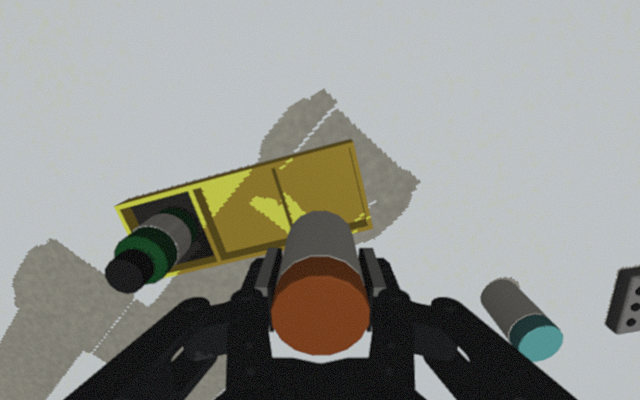

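Emit:
carry_out(plan=[[[0,0.04,0.001],[0,0,0],0.03],[[0,0.03,0],[0,0,0],0.03],[[0,0.014,0],[0,0,0],0.03],[[0,0.006,0],[0,0,0],0.03],[[0,0.002,0],[0,0,0],0.03],[[0,0.001,0],[0,0,0],0.03],[[0,0,0],[0,0,0],0.03],[[0,0,0],[0,0,0],0.03]])

```text
time_s: 31.12
position: [0.5261, 0.2941, 0.0328]
tool_rot: [[0.864, 0.001, 0.503], [-0.503, 0.0, 0.864], [0.0, -1.0, 0.0]]
ft_force: [-0.6, 0.7, -0.4]
grip_width: 0.0391
```

Emit:
carry_out(plan=[[[0,0.001,0],[0,0,0],0.03],[[0,0.001,0],[0,0,0],0.03],[[0,0,0],[0,0,0],0.03],[[0,0,0],[0,0,0],0.03]])

```text
time_s: 31.62
position: [0.526, 0.2941, 0.0311]
tool_rot: [[0.864, 0.0, 0.503], [-0.503, 0.0, 0.864], [0.0, -1.0, 0.0]]
ft_force: [-1.7, -0.2, 5.5]
grip_width: 0.0392
```

Contact (5.5 N). Releasing, then backing up high to clear the cameras' view.

Emit:
carry_out(plan=[[[0,0,0],[0,0,0],0.045],[[0,0,0],[0,0,0],0.055],[[0,0,0],[0,0,0],0.065],[[0,0,0],[0,0,0],0.075],[[0,-0.04,0],[0,0,0],0.075],[[0,-0.05,0],[0,0,0],0.075],[[0,-0.05,0],[0,0,0],0.075],[[0,-0.05,0],[0,0,0],0.075]])

```text
time_s: 32.62
position: [0.5257, 0.2939, 0.2222]
tool_rot: [[0.864, -0.0, 0.503], [-0.503, 0.0, 0.864], [-0.0, -1.0, 0.0]]
ft_force: [0.9, -0.0, -0.5]
grip_width: 0.0752
```

Emit:
carry_out(plan=[[[0.005,0,-0.06],[0,0,0],0.075],[[0.005,0,-0.06],[0,0,0],0.075],[[0.005,0,-0.06],[0,0,0],0.075],[[0.005,0,-0.06],[0,0,0],0.075],[[0,0,-0.06],[0,0,0],0.075],[[0,0,0],[0,0,0],0.075],[[0,0,0],[0,0,0],0.075]])

```text
time_s: 33.5
position: [0.3927, 0.0248, 0.2207]
tool_rot: [[0.864, 0.001, 0.503], [-0.503, 0.0, 0.864], [0.001, -1.0, 0.0]]
ft_force: [0.1, 0.5, -0.1]
grip_width: 0.075
```

```bash
python3 to.py .4 0 .2
cat > fin.py <<'E'
from fit import *
T=env.get_image('top'); S=env.get_image('scene'); save(T,'Tf'); save(S,'Sf')
tr=dict(b=(.458,-.3212,59.8),y=(.458,.3115,164.7))
for n in ['amber_bottle','purple_jar','slide_box','green_bottle','orange_jar','teal_jar','timer']:
    for nm,p in (('T',T),('S',S)):
        o=env.outline_of(n,p)
        if not o: print(n,nm,None); continue
        ya=(0,) if M[n].shape[0]>8 else np.radians([0,45,90,135])
        f,q=fit(n,[(p,o[0]['mask'].astype(float))],ya); t=tr['y' if n in('green_bottle','orange_jar') else 'b']
        a=np.radians(t[2]); d=q[:2]-t[:2]; print(n,nm,round(o[0]['conf'],2),round(f,3),q[:2].round(4),'tray',np.round([d@[np.cos(a),np.sin(a)],d@[-np.sin(a),np.cos(a)]],4))
E
python3 fin.py
```

```text
t 33.5 pos [0.3927 0.0248 0.2207] yaw -30.22 tilt [ 0.001 -1.     0.   ] w 0.075 F [ 0.1  0.5 -0.1]
delta tool [ 0.0188  0.0207 -0.0177]
amber_bottle T 0.83 0.051 [ 0.4911 -0.262 ] tray [0.0678 0.0012]
amber_bottle S 0.64 0.069 [ 0.4879 -0.2639] tray [0.0645 0.003 ]
purple_jar T 0.83 0.046 [ 0.4589 -0.3211] tray [ 0.0005 -0.0007]
purple_jar S 0.71 0.354 [ 0.4557 -0.3238] tray [-0.0034  0.0007]
slide_box T 0.7 0.062 [ 0.4221 -0.3824] tray [-0.071   0.0002]
slide_box S 0.7 0.292 [ 0.4173 -0.3849] tray [-0.0755  0.0031]
green_bottle T 0.58 0.057 [0.3887 0.3337] tray [ 0.0727 -0.0031]
green_bottle S 0.95 0.09 [0.3858 0.3301] tray [0.0746 0.0011]
orange_jar T 0.62 0.056 [0.5246 0.2939] tray [-0.0689 -0.0006]
orange_jar S 0.95 0.069 [0.5228 0.2941] tray [-0.0671 -0.0003]
teal_jar T 0.72 0.066 [0.6283 0.1016] tray [0.4511 0.0655]
teal_jar S 0.98 0.064 [0.6305 0.1023] tray [0.4527 0.0639]
timer T 0.85 0.061 [0.7627 0.0174] tray [ 0.4459 -0.093 ]
timer S 0.87 0.148 [0.7638 0.017 ] tray [ 0.4462 -0.0942]
```

View pics/Tf.png

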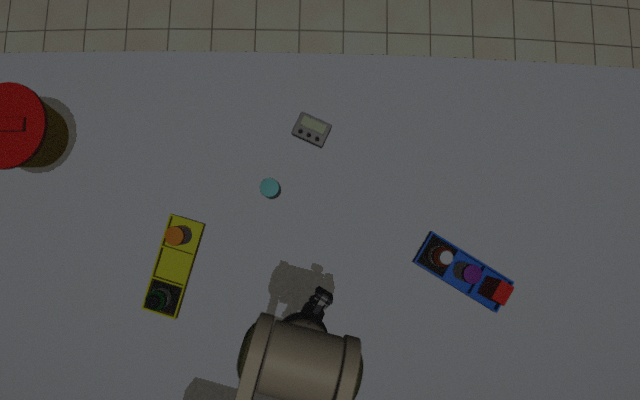

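View pics/Sf.png

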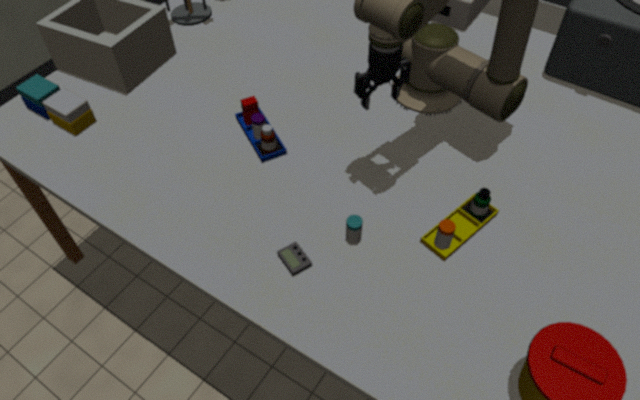

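The top and scene views show all five items standing in the right compartments: blue tray at (465,270) in top, yellow at (170,265). The teal jar and timer have not moved, and the gripper is clear. Handing in.

```bash
python3 -c "
from h import *
print(env.close_job())"
```

```text
the job is handed in; nothing more can be done
None
```

Both kits are made up and handed in after about 34 s of the 123 s allowed.

- **Blue tray:** the brown bottle is on the foam pad, the purple-capped jar is in the middle compartment, and the red slide box is in the end one.
- **Yellow tray:** the green bottle is on the foam pad and the orange-capped jar is in the far bare compartment.

**Position checks:** in the final top view every item measures within about 4 mm of its compartment centre. All stand upright and the gripper is open and clear of them. The scene camera agrees to within about 6 mm. Its purple-jar and slide-box fits were poor because the items partly hide each other there.

**Set-down:** each item was lowered until the wrist felt 5 to 12 N of contact, at the height expected for its floor, and only then released.

**Items left alone:** the teal jar and timer measure within about 4 mm of where they started, which is the measurement noise.

The interface gave no verdict on the job, and no check failed.

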